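# Unload the drying rack and show the frosted slide to the scanner

### The arm

A 6-joint arm with a two-finger parallel gripper is mounted at the origin on the work surface. World frame = base frame: x ahead of the robot, y to its left, z up, the work surface at z = 0. Lengths are in m, angles in rad, forces in N, time in s.
With the tool pointing down it reaches from about 0.275 to 0.85 m from the base axis. Payload 19 kg.
Tool frame: the origin (TCP) lies midway between the tips of the shut fingers; the grasp point (between the pads) lies 19 mm behind it; z points along the fingers, y is the line along which they close (so a half turn about z gives the same grasp; the last joint's range is limited). The gripper opens to 85 mm and grips with 20 to 120 N. Pads are 22 mm wide; open, the fingers measure 114 mm over their backs; the gripper's body (76 mm by 85 mm) begins 54 mm behind the grasp point. The pads swing forward as they close: fully open they stand 13 mm farther back than shut.
Start: joints at [1.169, 0.15, 1.437, -0, 1.554, -0.134], TCP at [0.152, 0.554, 0.231] pointing down, gripper open.
Joint ranges: [-2.8, 2.8], [-0.68, 2.1], [0.12, 2.68], [-1.39, 4.53], [0.16, 2.79], [-2.81, 2.81]. Speed limits (rad/s): [1.89, 1.89, 2.22, 3.01, 3.01, 3.01].

### API

Orientations are given as a rotation vector (axis times angle).
In Python, from plant import arm, read_camera, get_calibration gives the robot as it stands.
- The arm moves only by the tool apply_moves, never from a script. Its argument "rows" is a list that holds one entry, the list of rows, each a list of 4 numbers: the shift along the tool's x, y, z in mm, then the turn about the tool's z in degrees. A call has 1 to 8 rows; each row is the pose to reach, as a shift and turn from the pose commanded when the call began, along the tool's axes at that moment; what a row does not reach only later rows make up. A row lasts 1/8 s, in which the tool goes at most 62.5 mm and 10.7 degrees, less where a joint would pass 70% of its speed; a pose out of reach is approached as far as the arm can. A call with a gripper value outside its range is refused whole. "grip" is the opening, from -1 (shut) to 1 (fully open), set as the call begins (left out, the last holds). The fingers move at their own pace and stop on an object; "grip_force" is the grip in N (left out, the last holds). Time passes only in rows, so rows that repeat a pose let the fingers close. It gives the time, the measured TCP pose, the force, the opening and the grip force at its end, in the units of the state.
- arm.observe(): the state, without advancing time (a new reading comes with each control period).
- read_camera(name): name is "scene" or "top" or "wrist"; returns the picture (480x640x3 uint8, red, green, blue); there is no depth.
- get_calibration(name): a dict with "fov_y" (degrees; the focal length in pixels is half the picture's height over the tangent of half this angle, whatever the lens; pixels are square), "cx", "cy" (the principal point, pixels), "cam_to_world" (4x4, takes a point from camera to world coordinates). Camera axes: x right, y down, z forward; pixel columns grow to the right and rows downward; lengths in m; the calibration is good to about 2 mm. A picture is of the moment at which its call begins: read the wrist's pose just before it. get_calibration takes no time and is no camera call; for the wrist camera it gives the pose at the moment of the call.
- arm.finish_job(): hands the job in; it is judged then, once.
The state is a dict: "time": time; "qpos": joint angles; "qd": joint speeds; "joint_torque": joint torques, N m; "position": TCP position; "tool_rot": TCP orientation; "wrist_force": force on the tool from outside, world axes, zero at the start; "torque": the same for the moment, N m; "width": opening from 0.0 (shut) to 1.0 (fully open); "grip_force": force on a finger pad.
Only numpy, scipy, OpenCV 4.12 (cv2) and the standard library are available. Lean on these libraries where they do the work, as an engineer would, in place of code of your own. Each camera call takes 0.05 s, during which the arm holds its last target. There are 200 camera calls.

### The job

Unload the drying rack: lay the plain glass slide flat in the low steel tray and the metal aperture plate flat in the deep picking bin, without dropping the glass. Then find the frosted slide by its notched corner, take it by its clear glass (not by the frosted end), and finish holding it still at the code scanner's reading spot, a hand's breadth in front of the window, with its label turned up to face the window; do not put it down or let it go. Do not touch the scanner, and leave the other things on the bench where they are.

Things in the scene. Friction and masses are not known exactly. Their poses are not given: they have to be found in the camera images.
- rack: White slotted drying rack, fixed, 90 (x) x 160 (y) x 26 mm high, at any yaw, same from both sides. Nine slots 7 mm wide run along its x, 16 mm apart along y; their floors are 8 mm above the bench. Three plates stand in it on a long edge, in the slots at y = -48, 0 and +48 mm, their top edges 58 mm above the bench, 32 mm above the rack's teeth. Origin: middle of its underside, z up.
- slide: Frosted slide: clear glass 76 mm long (x), 5 thick (y), 50 wide (z, up in the rack), about 50 g. Its +x end (x = 18 to 38 mm) is frosted, with a paper label on the +y face only. The corner at +x +z (frosted end, top edge in the rack) has an 8 x 8 mm square notch: facing the label, notched edge up, the frosted end is on your left. Origin: middle of the plate.
- label (a point): Middle of the label face of the frosted end, on the slide's +y face, 28 mm from the slide's middle along its +x axis; axes as the slide's: y points straight out of the label.
- plain: Plain glass slide: clear glass plate of the same size, 76 (x) x 5 (y) x 50 mm (z), about 50 g, with four square corners and no frosting. Stands in the rack on a long edge, z up. Origin: middle of the plate.
- aperture: Aperture plate: bare aluminium plate 76 (x) x 5 (y) x 50 mm (z), about 50 g, with a round 16 mm hole through its middle. Stands in the rack on a long edge, z up. Origin: middle of the plate (in the hole).
- tray: Low open steel tray, fixed, outside 110 mm (its x) x 160 mm (its y), 25 mm high, walls and floor 3 mm. Origin: middle of its underside, z up. Tray and bin may change places.
- bin: Deep open grey picking bin, fixed, outside 110 mm (its x) x 160 mm (its y), walls and floor 3 mm; back wall (+x) 66 mm high, front wall (-x) cut down to 33 mm, side walls sloping between. Origin: middle of its underside, z up.
- scanner: Hands-free code scanner, fixed: round black foot 110 mm across and a gooseneck carrying a head about 66 x 50 x 85 mm, up to 0.33 m above the bench. Its front (-x of its own frame) faces roughly towards the robot. Origin: on the bench, 30 mm in front of the middle of the foot, z up.
- window (a point): Middle of the scanner head's dark window, 255 mm above the bench. Its x axis points into the head, away from what is being read: 45 degrees up and away from the robot; the window looks along -x, 45 degrees down towards the robot side.
- scan_spot (a point): The reading spot: the point 120 mm straight in front of the window, about 170 mm above the bench, where the label's middle should be; axes as the window's.
- objective: Bystander, loose: steel microscope objective standing up, 30 mm across, 54 mm high. Origin: middle of its underside.
- petri: Bystander, loose: closed glass petri dish, 90 mm across, 18 mm high. Origin: middle of its underside.
- solvent: Bystander, loose: amber bottle, 48 mm across, 100 mm high. Origin: middle of its underside.
- tweezers: Bystander, loose: steel tweezers lying along their x axis, 125 mm long, 6 mm high. Origin: about the middle of their length, underside.
- rotator: Bystander, loose: rotation stage, steel disc on an 80 mm square base, 29 mm high, with a micrometer drum sticking out to 70 mm. Origin: middle of the underside.
- cap: Bystander, loose: black lens cap, 38 mm across, 16 mm high. Origin: middle of its underside.

How it is judged:
On the way, in this order (a step that is already met when the one before it is completed fails the run):
1. the plain slide lies flat in the tray and the aperture plate flat in the bin, both let go (x of plain in the frame of tray between -0.055 and 0.055 m and y of plain in the frame of tray between -0.08 and 0.08 m and z of plain in the frame of tray between 0 and 0.02 m and angle between the y axis of plain and the z axis of tray, either way round below 0.3 rad and linear speed of each of plain, aperture below 0.05 m/s and x of aperture in the frame of bin between -0.055 and 0.055 m and y of aperture in the frame of bin between -0.08 and 0.08 m and z of aperture in the frame of bin between 0 and 0.02 m and angle between the y axis of aperture and the z axis of bin, either way round below 0.3 rad and contact force between the fingers and plain below 0.1 N and contact force between the fingers and aperture below 0.1 N), for 0.2 s.
2. the frosted slide is lifted clear of the rack in the gripper (height (world z) of slide above 0.1 m and contact force between the fingers and slide above 0.5 N), for 0.2 s.
At the end, for the whole second after the job is handed in: Plain slide flat in the tray, aperture plate flat in the bin (17 degrees). Gripper holds the frosted slide still by its clear glass, 6 mm or more off the frosting, label middle within 40 mm of the reading spot, label within 60 degrees of straight up and 28 degrees of facing the window (x of plain in the frame of tray between -0.055 and 0.055 m and y of plain in the frame of tray between -0.08 and 0.08 m and z of plain in the frame of tray between 0 and 0.02 m and angle between the y axis of plain and the z axis of tray, either way round below 0.3 rad and linear speed of each of plain, aperture below 0.05 m/s and x of aperture in the frame of bin between -0.055 and 0.055 m and y of aperture in the frame of bin between -0.08 and 0.08 m and z of aperture in the frame of bin between 0 and 0.02 m and angle between the y axis of aperture and the z axis of bin, either way round below 0.3 rad and contact force between the fingers and slide above 0.5 N and contact force between slide and scanner below 0.1 N and contact force between slide and rack below 0.1 N and distance between label and scan_spot below 0.04 m and angle between slide's own y axis and vertical below 1.05 rad and angle between the y axis of label and the x axis of window, either way round below 0.5 rad and x of the grasp point in the frame of slide below 0.012 m and linear speed of slide below 0.03 m/s); the arm keeps its last pose, push and grip.
It fails at once if a glass slide is dropped (falls freely faster than 0.9 m/s, a drop of about 4 cm) ((linear speed of plain above 0.9 m/s and contact force between the fingers and plain below 0.05 N) or (linear speed of slide above 0.9 m/s and contact force between the fingers and slide below 0.05 N)).
It fails at once if the scanner is touched with more than 2 N (contact force between scanner and anything else above 2 N).
It fails at once if another thing on the bench is moved by more than 30 mm (distance of any of objective, petri, solvent, tweezers, rotator, cap from where it was at the start of the episode above 0.03 m).
It also fails if it takes over 69 s, if anything falls off the work surface, if the arm or the gripper's body presses on something with over 40 N, if the wrist force passes 120 N, or if a joint passes its speed limit or range.

## Working session

There is one attempt and no reset: what is moved stays moved. The work goes in short steps, Python scripts to look and compute and a tool call to move; the robot and the scene stay as the last step left them, time stands still between calls to the robot, and variables do not carry over. Pictures are saved under pics/ and viewed, at most 10 in all, crops included, and the job is handed in when it is done.

Besides the shell and the picture viewer there is one more tool, called after ">>>" as name([rows], argument=value, ...), one row to a line, values as JSON. apply_moves: Moves the arm, as the interface text tells. Its arguments: {"type":"object","properties":{"rows":{"type":"array"},"grip":{"type":"number"},"grip_force":{"type":"number"}},"required":["rows"]}

```bash
mkdir -p pics; ls
python3 - <<'E'
from plant import arm, read_camera, get_calibration
import cv2, numpy as np
for n in ("top","scene"):
    im=read_camera(n); cv2.imwrite(f"pics/{n}0.png",im[:,:,::-1]); c=get_calibration(n); print(n,c["fov_y"],c["cx"],c["cy"],np.round(c["cam_to_world"],3).tolist())
print(arm.observe())
E
```

```text
pics
top 44.97387976732246 325.5638946677769 240.77351016804874 [[0.024, -0.995, 0.094, 0.448], [-1.0, -0.023, 0.015, -0.041], [-0.012, -0.094, -0.995, 1.498], [0.0, 0.0, 0.0, 1.0]]
scene 42.27082238682629 318.1008870328556 243.49074163605707 [[0.6, 0.649, -0.468, 1.184], [0.8, -0.482, 0.357, -0.489], [0.006, -0.589, -0.808, 1.184], [0.0, 0.0, 0.0, 1.0]]
{'time': 0.1, 'qpos': array([ 1.16899604e+00,  1.50931782e-01,  1.43796606e+00,  6.30400708e-06,
        1.55377298e+00, -1.34036666e-01]), 'qd': array([-0.0008502 , -0.00101739, -0.00269168,  0.00103726,  0.00072902,
        0.00089865]), 'joint_torque': array([ 5.55389357e-03, -7.14383626e+01, -5.71787775e+01, -1.72271521e-04,
        7.50190724e-03,  3.18659352e-05]), 'position': array([0.15208271, 0.55429814, 0.23073868]), 'tool_rot': array([-4.19307948e-01, -3.11318987e+00,  1.63038743e-03]), 'wrist_force': array([-0.03543845, -0.70286995, -0.28023553]), 'torque': array([ 0.0111631 , -0.0225981 , -0.00559644]), 'grip_force': 0.0, 'width': 0.9990820660031954}
```

View pics/top0.png

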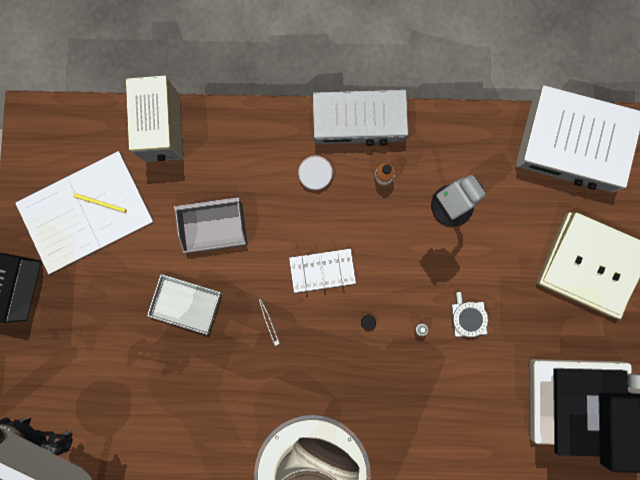

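View pics/scene0.png

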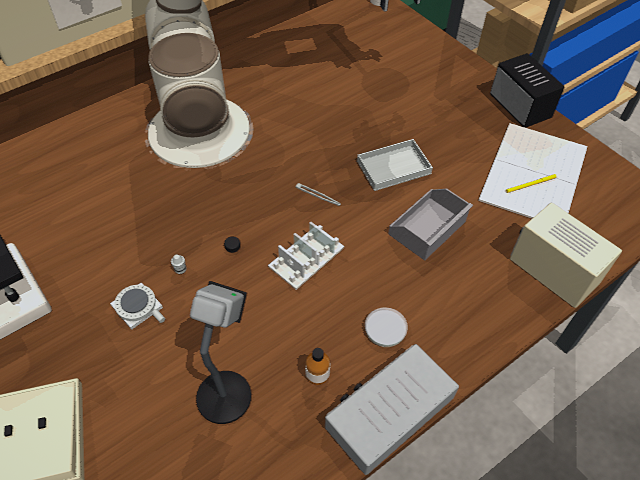

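The top view shows the rack at about (323,271), the low tray at (185,305), the grey bin at (210,225) and the scanner foot at (453,207). The cap (368,322), tweezers (269,322), petri dish (316,173) and bottle (385,174) are nearby. The scene view agrees, with three plates standing in the rack around (308,250).

```bash
cat > h.py <<'E'
from plant import arm, read_camera, get_calibration
import cv2, numpy as np
from scipy.spatial.transform import Rotation as R
def ray(c,u,v):
    f=240/np.tan(np.radians(c["fov_y"]/2)); T=np.array(c["cam_to_world"])
    d=T[:3,:3]@np.array([(u-c["cx"])/f,(v-c["cy"])/f,1]); return T[:3,3],d/np.linalg.norm(d)
def on(c,u,v,z):
    o,d=ray(c,u,v); return o+d*(z-o[2])/d[2]
def proj(c,p):
    f=240/np.tan(np.radians(c["fov_y"]/2)); T=np.array(c["cam_to_world"])
    q=T[:3,:3].T@(np.asarray(p,float)-T[:3,3]); return np.array([c["cx"]+f*q[0]/q[2],c["cy"]+f*q[1]/q[2]])
def tool():
    s=arm.observe(); return np.array(s["position"]),R.from_rotvec(s["tool_rot"]),s
E
python3 - <<'E'
from h import *
im=cv2.imread("pics/top0.png"); c=get_calibration("top")
hsv=cv2.cvtColor(im,cv2.COLOR_BGR2HSV)
def rect(m,x0,y0,x1,y1,z,name,k=7):
    s=np.zeros_like(m); s[y0:y1,x0:x1]=m[y0:y1,x0:x1]; s=cv2.morphologyEx(s,cv2.MORPH_CLOSE,np.ones((k,k)))
    cs,_=cv2.findContours(s,0,2); q=max(cs,key=cv2.contourArea); b=cv2.boxPoints(cv2.minAreaRect(q))
    P=np.array([on(c,*p,z)[:2] for p in b]); e=np.diff(P[[0,1,2]],axis=0)
    print(name,"ctr",P.mean(0).round(4),"sides",np.linalg.norm(e,axis=1).round(4),"dirs",np.degrees(np.arctan2(e[:,1],e[:,0])).round(1),b.round(0).tolist())
gray=((hsv[...,1]<60)&(hsv[...,2]>60)).astype(np.uint8)*255
rect(((hsv[...,1]<50)&(hsv[...,2]>150)).astype(np.uint8)*255,275,240,370,305,.026,"rack")
rect(gray,140,265,230,345,.025,"tray"); rect(gray,165,190,255,262,.045,"bin")
dark=((hsv[...,2]<45)&(hsv[...,1]<120)).astype(np.uint8)*255
rect(dark,425,180,480,230,.01,"foot")
rect(dark,355,310,382,335,.016,"cap")
cw=np.array(get_calibration("wrist")["cam_to_world"]); p,r,s=tool()
print("wristcam in tool",(r.inv().apply(cw[:3,3]-p)).round(4),(r.inv().as_matrix()@cw[:3,:3]).round(3).tolist(), get_calibration("wrist")["fov_y"])
a=cv2.resize(im[240:305,275:375],None,fx=6,fy=6,interpolation=2)
sc=cv2.imread("pics/scene0.png")
b=cv2.resize(sc[215:295,255:355],None,fx=6,fy=6,interpolation=2)
d=cv2.resize(im[170:235,420:500],None,fx=6,fy=6,interpolation=2)[:390,:]
cv2.imwrite("pics/rk.png",cv2.resize(np.vstack([np.hstack([a[:, :600]]),b]),None,fx=.67,fy=.67))
E
```

```text
rack ctr [ 0.5117 -0.0125] sides [0.1591 0.0905] dirs [ -80.2 -170.4] [[288.0, 257.0], [350.0, 248.0], [355.0, 283.0], [294.0, 292.0]]
tray ctr [0.4182 0.3353] sides [0.1141 0.1667] dirs [ -14.5 -105.6] [[146.0, 316.0], [160.0, 273.0], [222.0, 292.0], [208.0, 335.0]]
bin ctr [0.6181 0.2744] sides [0.167  0.1243] dirs [ -80.5 -169.8] [[174.0, 206.0], [239.0, 196.0], [246.0, 245.0], [180.0, 254.0]]
foot ctr [ 0.6781 -0.3359] sides [0.0816 0.1088] dirs [ -38.  -128.8] [[423.0, 208.0], [442.0, 184.0], [475.0, 210.0], [455.0, 235.0]]
cap ctr [ 0.3832 -0.1327] sides [0.0322 0.0337] dirs [ -44.  -133.6] [[359.0, 322.0], [368.0, 313.0], [378.0, 322.0], [368.0, 332.0]]
wristcam in tool [ 0.078   0.0002 -0.1425] [[-0.002, -0.951, -0.308], [1.0, -0.001, -0.001], [0.001, -0.308, 0.951]] 71.29145942503429
```

View pics/rk.png

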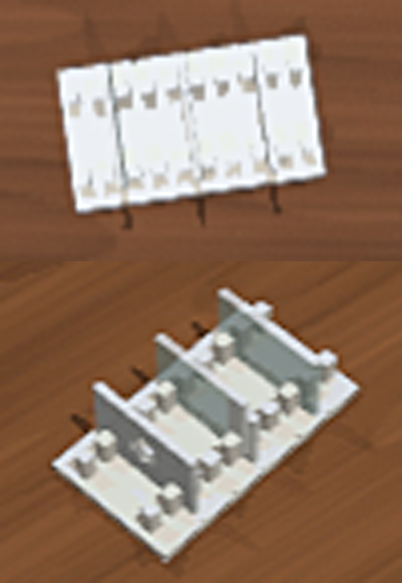

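The crop shows the aperture plate in the slot at world -y. The two glass plates are in the middle and +y slots, and the tool can only yaw. I'll move over the rack for a close wrist view.

```bash
cat >> h.py <<'E'
def psi(r): x=r.apply([1,0,0]); return np.degrees(np.arctan2(x[1],x[0]))
def to(x,y,z,ps):
    p,r,s=tool(); d=r.inv().apply(np.array([x,y,z])-p)*1000; t=-((ps-psi(r)+180)%360-180)
    print("t",round(s["time"],2),"pos",p.round(4),"psi",round(psi(r),1),"-> row",d.round(1),"turn",round(t,1),"w",round(s["width"],3))
E
python3 -c "
from h import *
to(.50,-.0125,.16,189.7)"
```

```text
t 0.1 pos [0.1521 0.5543 0.2307] psi 164.7 -> row [-485.5 -454.5   71.2] turn -25.0 w 0.999
```

>>> apply_moves([
  [[-40,-38,0,-4],[-80,-76,0,-8],[-120,-114,0,-12],[-160,-152,0,-16],[-200,-190,0,-20],[-240,-227,0,-25],[-285,-266,10,-25],[-325,-305,20,-25]],
], grip=-0.3)

```text
time: 1.1
position: [0.3855, 0.1725, 0.211]
tool_rot: [-0.264, 3.13, -0.0]
wrist_force: [0.3, 0.8, -0.0]
width: 0.352
grip_force: 0.0
```

```bash
python3 -c "
from h import *
to(.50,-.0125,.16,189.7)"
```

```text
t 1.1 pos [0.3855 0.1725 0.211 ] psi -170.3 -> row [ -81.8 -201.6   51.1] turn -0.0 w 0.352
```

>>> apply_moves([
  [[-20,-50,12,0],[-40,-100,25,0],[-62,-150,38,0],[-82,-202,51,0],[-82,-202,51,0],[-82,-202,51,0]],
])

```text
time: 1.85
position: [0.4993, -0.0109, 0.16]
tool_rot: [0.263, -3.13, -0.001]
wrist_force: [0.1, 0.2, 0.2]
width: 0.345
grip_force: 0.0
```

```bash
python3 -c "
from h import *
c=get_calibration('wrist'); im=read_camera('wrist'); cv2.imwrite('pics/w1.png',im[:,:,::-1]); import pickle; pickle.dump(c,open('w1.pkl','wb'))
to(.50,-.0125,.16,189.7)
a=np.radians(9.7)
for yy in (-48,0,48):
  print(yy,[proj(c,[.5117+np.cos(a)*q/1e3-np.sin(a)*yy/1e3,-.0125+np.sin(a)*q/1e3+np.cos(a)*yy/1e3,.058]).round(0) for q in (-38,38)])
print([proj(c,[.5117+np.cos(a)*q/1e3-np.sin(a)*yy/1e3,-.0125+np.sin(a)*q/1e3+np.cos(a)*yy/1e3,.008]).round(0) for q in (-45,45) for yy in (-80,80)])
"
```

```text
t 1.9 pos [ 0.4993 -0.0105  0.1604] psi -170.3 -> row [-0.4 -2.1  0.4] turn -0.0 w 0.349
-48 [array([248., 198.]), array([255., 290.])]
0 [array([313., 198.]), array([314., 290.])]
48 [array([378., 198.]), array([373., 290.])]
[array([223., 178.]), array([405., 178.]), array([231., 272.]), array([397., 272.])]
```

View pics/w1.png

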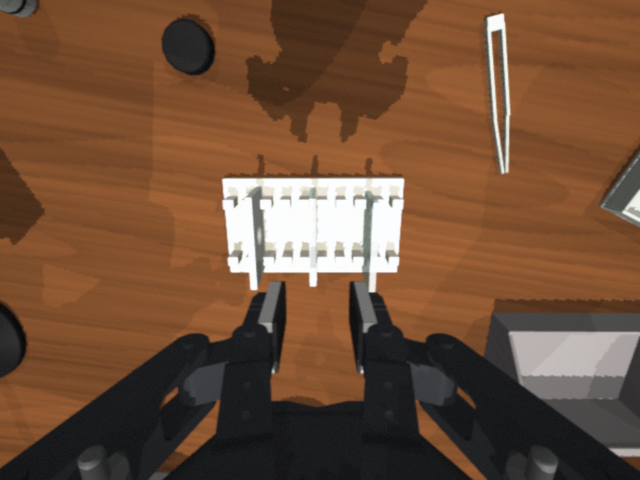

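```bash
python3 -c "
import cv2,numpy as np
a=cv2.imread('pics/w1.png')[170:300,215:415]; b=cv2.imread('pics/scene0.png')[222:272,280:335]
a=cv2.resize(a,None,fx=4,fy=4,interpolation=2)[:, :800]; a=cv2.resize(a,(480,312))
b=cv2.resize(b,None,fx=7,fy=7,interpolation=2); b=cv2.resize(b,(320,291)); b=cv2.copyMakeBorder(b,0,21,0,0,0)
cv2.imwrite('pics/z1.png',np.hstack([a,b]))"
```

```text
(no output)
```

View pics/z1.png

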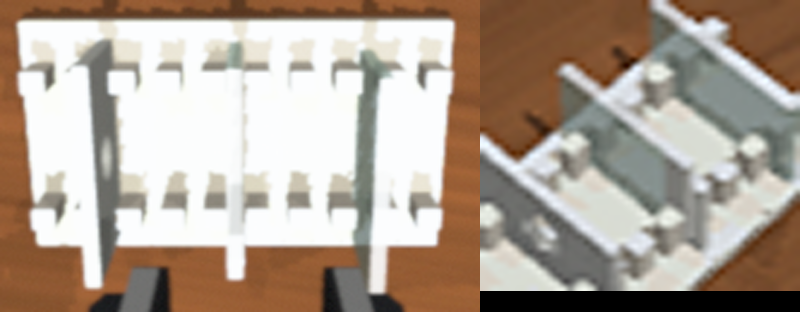

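Middle plate is the frosted slide: its top edge stops short at the +x end, which is the notch, so the label faces world +y. The plain slide is in the +y slot and the aperture plate in the -y slot.

```bash
python3 -c "
from h import *
to(.5036,.0348,.032,189.7)"
```

```text
t 1.9 pos [ 0.4993 -0.0105  0.1604] psi -170.3 -> row [-11.9  43.9 128.4] turn -0.0 w 0.349
```

>>> apply_moves([
  [[-12,44,20,0],[-12,44,60,0],[-12,44,90,0],[-12,44,110,0],[-12,44,128,0],[-12,44,128,0]],
])

```text
time: 2.65
position: [0.5031, 0.0353, 0.0319]
tool_rot: [0.267, -3.129, -0.0]
wrist_force: [-0.2, 0.4, 1.2]
width: 0.354
grip_force: 0.0
```

>>> apply_moves([
  [[0,0,0,0],[0,0,0,0],[0,0,0,0],[0,0,0,0]],
], grip=-1, grip_force=30)

```text
time: 3.15
position: [0.5045, 0.0346, 0.0335]
tool_rot: [-0.264, 3.129, 0.0]
wrist_force: [-3.0, 3.6, 8.4]
width: 0.058
grip_force: 32.3
```

>>> apply_moves([
  [[0,0,-20,0],[0,0,-50,0],[0,0,-90,0]],
])

```text
time: 3.52
position: [0.5037, 0.0344, 0.1233]
tool_rot: [0.264, -3.13, 0.0]
wrist_force: [0.4, -0.1, 0.2]
width: 0.051
grip_force: 31.1
```

```bash
python3 -c "
from h import *
print(tool()[2]['grip_force'],tool()[2]['wrist_force'])
a=np.radians(75); c=np.array([.418,.335]); s=c-.035*np.array([np.cos(a),np.sin(a)])
to(s[0],s[1],.12,165)"
```

```text
31.060123443603516 [ 0.3947211  -0.08205513  0.19824794]
t 3.52 pos [0.5037 0.0344 0.1233] psi -170.3 -> row [ 48.6 278.9   3.4] turn 24.7 w 0.051
```

>>> apply_moves([
  [[8,46,0,4],[16,92,0,8],[24,140,0,12],[32,186,0,16],[40,232,0,20],[48,279,0,25],[48,279,0,25],[48,279,0,25]],
])

```text
time: 4.53
position: [0.41, 0.3012, 0.1226]
tool_rot: [0.417, 3.113, -0.0]
wrist_force: [0.1, 0.3, -1.6]
width: 0.054
grip_force: 31.0
```

```bash
python3 -c "
from h import *
c=get_calibration('wrist'); im=read_camera('wrist'); cv2.imwrite('pics/w2.png',im[:,:,::-1])
a=np.radians(75); cc=np.array([.418,.335]); s=cc-.035*np.array([np.cos(a),np.sin(a)])
to(s[0],s[1],.0295,165)
X=np.array([np.cos(a-np.pi/2),np.sin(a-np.pi/2)]);Y=np.array([np.cos(a),np.sin(a)])
b=im[:,:,::-1].copy()
for u in(-1,1):
  for v in(-1,1):
    q=proj(c,[*(cc+u*.055*X+v*.08*Y),.025]); cv2.circle(b,tuple(int(t) for t in q),4,(0,0,255),1)
cv2.imwrite('pics/w2.png',b)
"
```

```text
t 4.58 pos [0.4102 0.3008 0.1226] psi 164.7 -> row [ 1.3  0.1 93.1] turn -0.3 w 0.051
```

View pics/w2.png

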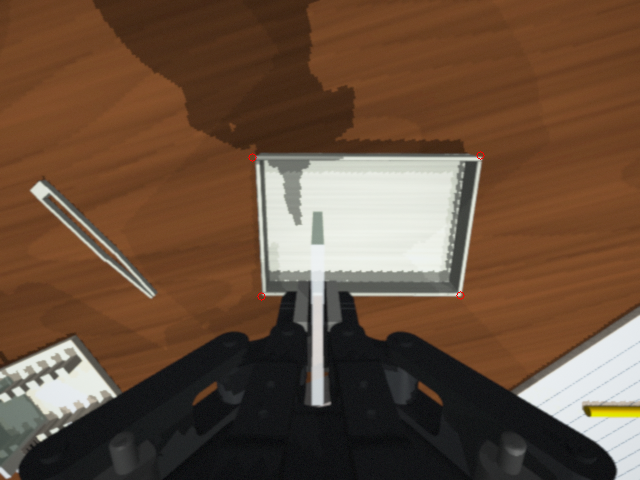

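>>> apply_moves([
  [[1,0,35,0],[1,0,70,0],[1,0,86,0],[1,0,90,0],[1,0,92,0],[1,0,93,0]],
])

```text
time: 5.32
position: [0.4095, 0.3018, 0.0301]
tool_rot: [0.419, 3.112, 0.001]
wrist_force: [-0.4, -0.3, -0.3]
width: 0.046
grip_force: 31.1
```

>>> apply_moves([
  [[0,0,0,0],[0,0,0,0],[0,0,0,0]],
], grip=-0.62)

```text
time: 5.7
position: [0.409, 0.3017, 0.0294]
tool_rot: [0.419, 3.113, 0.0]
wrist_force: [0.3, -0.3, 0.0]
width: 0.189
grip_force: 0.0
```

>>> apply_moves([
  [[0,4,0,0],[0,8,0,0],[0,12,0,0],[0,18,0,0],[0,26,0,0],[0,34,0,0],[0,42,0,0],[0,52,0,0]],
])

```text
time: 6.7
position: [0.4228, 0.3523, 0.0293]
tool_rot: [-0.419, -3.113, 0.0]
wrist_force: [0.3, -0.1, 0.3]
width: 0.183
grip_force: 0.4
```

>>> apply_moves([
  [[0,5,-5,0],[0,5,-45,0],[0,0,-95,0]],
])

```text
time: 7.08
position: [0.4223, 0.3517, 0.125]
tool_rot: [-0.419, -3.112, 0.002]
wrist_force: [0.5, -0.7, 0.2]
width: 0.194
grip_force: 0.0
```

```bash
python3 -c "
from h import *
im=read_camera('wrist'); cv2.imwrite('pics/w3.png',im[:,:,::-1])
to(.5198,-.0598,.032,189.7)
"
```

```text
t 7.12 pos [0.4242 0.3526 0.1324] psi 164.7 -> row [-200.7 -372.9   99.6] turn -25.0 w 0.194
```

View pics/w3.png

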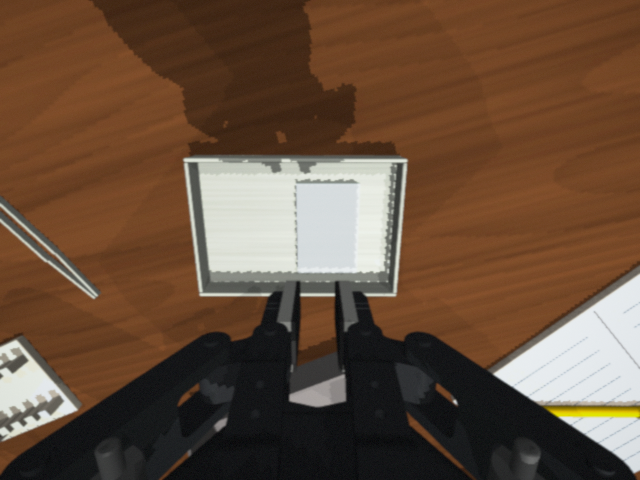

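The picture shows the plain slide flat in the tray at (327,226), clear of the walls. Next is the aperture plate.

>>> apply_moves([
  [[-25,-46,0,-3],[-50,-93,0,-6],[-75,-140,0,-9],[-100,-187,0,-12],[-125,-233,0,-16],[-150,-280,0,-20],[-175,-326,0,-25],[-200,-372,0,-25]],
], grip=-0.3)

```text
time: 8.12
position: [0.5175, -0.0617, 0.1247]
tool_rot: [-0.266, 3.13, -0.0]
wrist_force: [1.6, 0.2, 0.3]
width: 0.351
grip_force: 0.0
```

```bash
python3 -c "
from h import *
to(.5198,-.0598,.032,189.7)
"
```

```text
t 8.12 pos [ 0.5175 -0.0617  0.1247] psi -170.3 -> row [-2.5  1.5 92.7] turn 0.0 w 0.351
```

>>> apply_moves([
  [[-2,1,40,0],[-2,1,75,0],[-2,1,93,0],[-2,1,93,0]],
])

```text
time: 8.62
position: [0.5184, -0.0584, 0.0305]
tool_rot: [0.264, -3.129, -0.001]
wrist_force: [-0.3, -0.1, 0.7]
width: 0.349
grip_force: 0.0
```

>>> apply_moves([
  [[0,0,0,0],[0,0,0,0],[0,0,0,0],[0,0,0,0]],
], grip=-1)

```text
time: 9.12
position: [0.5196, -0.0588, 0.0325]
tool_rot: [-0.264, 3.129, -0.001]
wrist_force: [0.6, -0.5, 7.5]
width: 0.054
grip_force: 34.6
```

>>> apply_moves([
  [[0,0,-20,0],[0,0,-60,0],[0,0,-110,0]],
])

```text
time: 9.5
position: [0.5184, -0.0584, 0.1423]
tool_rot: [0.264, -3.129, -0.001]
wrist_force: [0.9, -0.2, -0.1]
width: 0.05
grip_force: 33.4
```

```bash
python3 -c "
from h import *
a=np.radians(99.7); c=np.array([.618,.274]); s=c-.06*np.array([np.cos(a),np.sin(a)])
to(s[0],s[1],.15,189.7)
"
```

```text
t 9.5 pos [ 0.5184 -0.0584  0.1423] psi -170.3 -> row [-154.   251.    -7.7] turn -0.0 w 0.05
```

>>> apply_moves([
  [[-26,42,-4,0],[-52,84,-8,0],[-78,126,-8,0],[-104,168,-8,0],[-130,210,-8,0],[-154,251,-8,0],[-154,251,-8,0]],
])

```text
time: 10.38
position: [0.6289, 0.2176, 0.149]
tool_rot: [0.269, -3.13, -0.001]
wrist_force: [0.3, -0.2, -0.6]
width: 0.05
grip_force: 33.4
```

```bash
python3 -c "
from h import *
c=get_calibration('wrist'); im=read_camera('wrist')
p,r,s=tool(); print(p)
b=im[:,:,::-1].copy()
a=np.radians(9.9);cc=np.array([.618,.274]);X=np.array([np.cos(a),np.sin(a)]);Y=np.array([-X[1],X[0]])
for u in(-1,1):
  for v in(-1,1):
    for z,col in((.033,(0,0,255)),(.066,(0,255,0))):
      q=proj(c,[*(cc+u*.055*X+v*.08*Y),z]); cv2.circle(b,tuple(int(t) for t in q),4,col,1); print(u,v,z,q.round(0))
cv2.imwrite('pics/w4.png',b)
"
```

```text
[0.62853924 0.21590905 0.14900555]
-1 -1 0.033 [288. 155.]
-1 -1 0.066 [284. 159.]
-1 1 0.033 [500. 154.]
-1 1 0.066 [526. 159.]
1 -1 0.033 [292. 286.]
1 -1 0.066 [289. 306.]
1 1 0.033 [479. 286.]
1 1 0.066 [499. 306.]
```

View pics/w4.png

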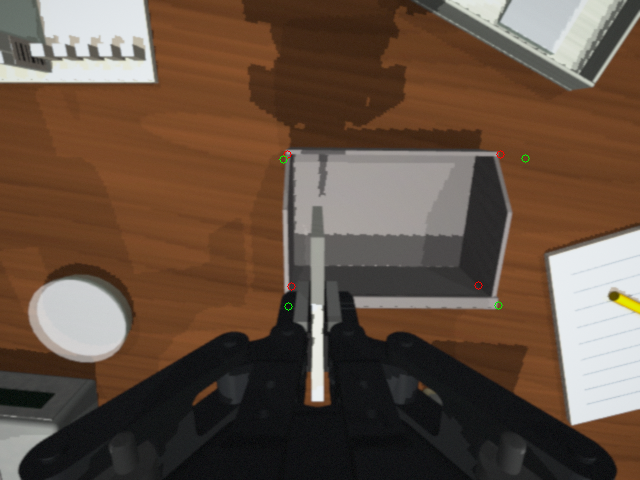

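The bin pose agrees with the marks, with the low front towards the robot and the back wall on the far side. I'll shift 19 mm towards its middle, lower and tip the plate.

>>> apply_moves([
  [[0,19,0,0],[0,19,40,0],[0,19,80,0],[0,19,105,0],[0,19,115,0],[0,19,119,0],[0,19,120,0]],
])

```text
time: 11.3
position: [0.6259, 0.2335, 0.0302]
tool_rot: [-0.264, 3.129, 0.0]
wrist_force: [0.1, 0.6, -0.1]
width: 0.054
grip_force: 33.4
```

>>> apply_moves([
  [[0,0,0,0],[0,0,0,0],[0,0,0,0]],
], grip=-0.62)

```text
time: 11.68
position: [0.6256, 0.2334, 0.0296]
tool_rot: [-0.264, 3.13, -0.0]
wrist_force: [1.0, -0.3, -0.4]
width: 0.189
grip_force: 0.0
```

>>> apply_moves([
  [[0,4,0,0],[0,8,0,0],[0,12,0,0],[0,18,0,0],[0,26,0,0],[0,34,0,0],[0,42,0,0],[0,52,0,0]],
])

```text
time: 12.68
position: [0.6167, 0.2853, 0.0293]
tool_rot: [0.264, -3.13, 0.0]
wrist_force: [0.1, 0.6, 0.3]
width: 0.187
grip_force: 0.5
```

>>> apply_moves([
  [[0,5,-5,0],[0,3,-45,0],[0,0,-100,0],[0,0,-120,0]],
])

```text
time: 13.18
position: [0.6178, 0.285, 0.1535]
tool_rot: [-0.264, 3.126, 0.002]
wrist_force: [-0.2, -0.2, 1.0]
width: 0.186
grip_force: 0.0
```

```bash
python3 -c "
from h import *
im=read_camera('wrist'); cv2.imwrite('pics/w5.png',im[:,:,::-1])
# scanner measurement crops
t=read_camera('top')[:,:,::-1]; s=read_camera('scene')[:,:,::-1]; cv2.imwrite('pics/top1.png',t); cv2.imwrite('pics/scene1.png',s)
A=cv2.resize(im[120:320,260:540,::-1],(400,286)); B=cv2.resize(t[165:235,420:500],(400,350),interpolation=2); C=cv2.resize(s[270:430,160:270],(400,582),interpolation=2)
C=cv2.copyMakeBorder(C,0,18,0,0,0)
L=cv2.copyMakeBorder(np.vstack([A,B]),0,0,0,0,0)[:600]
L=cv2.resize(L,(400,600)); cv2.imwrite('pics/z2.png',np.hstack([L,C]))
to(.5117,-.0125,.032,189.7)
"
```

```text
t 13.32 pos [0.6169 0.2848 0.1499] psi -170.3 -> row [ 153.8 -275.5  117.7] turn -0.0 w 0.186
```

View pics/z2.png

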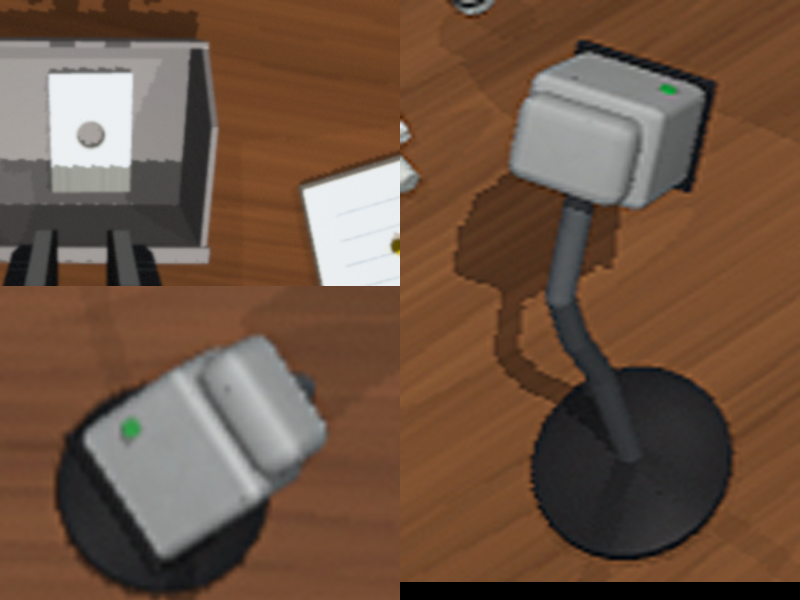

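The aperture plate lies flat in the bin. The scanner's front edge is clear in both views: top crop (72,437) to (160,572), and scene crop (716,83) to (578,42). I'll triangulate it.

```bash
python3 -c "
from h import *
ct=get_calibration('top'); cs=get_calibration('scene')
tp=lambda x,y:(420+x/5,165+(y-269.8)/4.717); sp=lambda x,y:(160+(x-400)/3.636,270+y/3.6375)
def tri(a,b):
    o1,d1=ray(ct,*a); o2,d2=ray(cs,*b); n=np.linalg.lstsq(np.stack([d1,-d2],1),o2-o1,rcond=None)[0]
    p,q=o1+d1*n[0],o2+d2*n[1]; print((p+q)/2,'miss mm',np.linalg.norm(p-q)*1000); return (p+q)/2
A=tri(tp(72,437),sp(716,83)); B=tri(tp(160,572),sp(578,42))
G=tri(tp(131,429),sp(668,90))
e=A-B; print('len',np.linalg.norm(e),'heading x', np.degrees(np.arctan2(e[1],e[0]))-90)
hd=np.radians(np.degrees(np.arctan2(e[1],e[0]))-90); h=np.array([np.cos(hd),np.sin(hd),0])
dn=.7071*h-np.array([0,0,.7071]); o,d=ray(cs,*sp(690,190))
n=np.linalg.lstsq(np.stack([d,-dn],1),A-o,rcond=None)[0]; print('plate L',n[1],'miss',np.linalg.norm(o+d*n[0]-A-dn*n[1]))
W=(A+B)/2+dn*n[1]/2; print('window',W,'spot',W-.12*(.7071*h+np.array([0,0,.7071])))
print('foot',on(cs,*sp(632,463),.008), on(ct,*tp(163,480),.008))
"
```

```text
[ 0.65940167 -0.25004543  0.26458491] miss mm 10.775463179502948
[ 0.59837572 -0.28927316  0.26091609] miss mm 9.220841894488654
[ 0.65984967 -0.27329124  0.28174931] miss mm 7.634882847835889
len 0.07263911876320407 heading x -57.26692673252045
plate L 0.05322232765916684 miss 0.005296980047620048
window [ 0.63906341 -0.28548792  0.24393375] spot [ 0.59318172 -0.21411052  0.15908175]
foot [ 0.69313813 -0.34645586  0.008     ] [ 0.67727532 -0.34622951  0.008     ]
```

```bash
python3 -c "
from h import *
import pickle
ct=get_calibration('top'); cs=get_calibration('scene')
for n,a,b,z in (('cap',(368.5,322.5),(232,243.5),.016),('petri',(316,173),(386,327),.018),('rot',(471,319),(137,298),.029),('rack',(323,270),(307,253),.012),('trayTL',(160,276),(358,160),.025),('cone',(385,170),(318,354),.1)):
  print(n,on(ct,*a,z).round(3),on(cs,*b,z).round(3))
im=cv2.imread('pics/top1.png'); hsv=cv2.cvtColor(im,cv2.COLOR_BGR2HSV)
print(im[205:232:3,453].tolist())
for name,c,(x0,y0,x1,y1) in (('top1',ct,(425,180,480,232)),('scene1',cs,(188,365,258,428))):
  g=cv2.cvtColor(cv2.imread(f'pics/{name}.png'),cv2.COLOR_BGR2HSV)[y0:y1,x0:x1]
  m=((g[...,2]<60)&(g[...,1]<90)).astype(np.uint8); 
  k=max(cv2.findContours(m,0,1)[0],key=cv2.contourArea)[:,0]+[x0,y0]
  hull=cv2.convexHull(k.astype(np.int32)); print(name,cv2.boundingRect(hull),cv2.fitEllipse(hull))
  P=np.array([on(c,*q,.008)[:2] for q in k]); 
  (cx,cy),r=cv2.minEnclosingCircle((P*1000).astype(np.float32)); print(cx,cy,r)
"
```

```text
cap [ 0.383 -0.133  0.016] [ 0.388 -0.134  0.016]
petri [0.764 0.009 0.018] [0.769 0.01  0.018]
rot [ 0.398 -0.389  0.029] [ 0.398 -0.38   0.029]
rack [ 0.513 -0.015  0.012] [ 0.511 -0.009  0.012]
trayTL [0.487 0.4   0.025] [0.362 0.263 0.025]
cone [ 0.757 -0.162  0.1  ] [ 0.765 -0.168  0.1  ]
[[148, 149, 147], [152, 153, 150], [149, 151, 147], [146, 148, 145], [137, 136, 133], [23, 21, 23], [33, 31, 31], [26, 34, 51], [52, 77, 119]]
top1 (432, 186, 41, 40) ((451.7452087402344, 205.3861541748047), (40.053558349609375, 41.690406799316406), 121.68745422363281)
689.9208374023438 -344.2419738769531 54.607032775878906
scene1 (196, 365, 55, 59) ((221.70635986328125, 393.5973205566406), (54.56913375854492, 60.54751205444336), 158.733642578125)
677.553955078125 -345.9442443847656 66.80001831054688
```

```bash
python3 -c "
from h import *
ct=get_calibration('top'); cs=get_calibration('scene')
def green(n,x0,y0,x1,y1):
  g=cv2.imread(f'pics/{n}.png').astype(int)[y0:y1,x0:x1]; m=(g[...,1]-np.maximum(g[...,0],g[...,2])>25); v,u=np.nonzero(m); return u.mean()+x0,v.mean()+y0,m.sum()
a=green('top1',430,165,500,230); b=green('scene1',180,270,260,330); print(a,b)
o1,d1=ray(ct,*a[:2]); o2,d2=ray(cs,*b[:2]); n=np.linalg.lstsq(np.stack([d1,-d2],1),o2-o1,rcond=None)[0]; p,q=o1+d1*n[0],o2+d2*n[1]; print('LED',(p+q)/2,np.linalg.norm(p-q))
g=cv2.cvtColor(cv2.imread('pics/top1.png'),cv2.COLOR_BGR2HSV); m=np.zeros(g.shape[:2],np.uint8); m[165:235,425:500]=((g[...,1]<40)&(g[...,2]>100))[165:235,425:500]*255
k=max(cv2.findContours(m,0,1)[0],key=cv2.contourArea); print('top head',cv2.minAreaRect(k),cv2.approxPolyDP(k,2,True)[:,0].tolist())
g=cv2.cvtColor(cv2.imread('pics/scene1.png'),cv2.COLOR_BGR2HSV); m=np.zeros(g.shape[:2],np.uint8)
m[275:330,185:255]=((g[...,1]<110))[275:330,185:255]*255
k=max(cv2.findContours(m,0,1)[0],key=cv2.contourArea); print('scene head',cv2.approxPolyDP(k,2,True)[:,0].tolist())
m[:]=0; m[275:330,200:255]=((g[...,2]<50)&(g[...,1]<120))[275:330,200:255]*255
k=max(cv2.findContours(m,0,1)[0],key=cv2.contourArea); print('scene bezel',cv2.approxPolyDP(k,1.5,True)[:,0].tolist())
to(.5117,-.0125,.032,189.7)
"
```

```text
(np.float64(445.6666666666667), np.float64(192.75), np.int64(12)) (np.float64(233.16666666666666), np.float64(294.0833333333333), np.int64(12))
LED [ 0.66822768 -0.27312535  0.29516935] 0.0005786875863960591
top head ((461.17645263671875, 195.20587158203125), (31.06208038330078, 42.106380462646484), 57.528804779052734) [[472, 175], [453, 182], [437, 194], [451, 218], [473, 206], [471, 202], [484, 195]]
scene head [[197, 290], [192, 300], [190, 317], [204, 322], [204, 329], [212, 329], [213, 325], [225, 327], [234, 321], [239, 322], [245, 292], [211, 281], [207, 286]]
scene bezel [[209, 281], [208, 284], [219, 285], [241, 292], [244, 295], [239, 318], [235, 321], [239, 322], [246, 293]]
t 13.32 pos [0.6169 0.2848 0.1499] psi -170.3 -> row [ 153.8 -275.5  117.7] turn -0.0 w 0.186
```

```bash
python3 -c "
from h import *
ct=get_calibration('top'); cs=get_calibration('scene')
h=np.array([np.cos(np.radians(-58.5)),np.sin(np.radians(-58.5)),0])
for zt in (.268,.275,.282):
  A=on(cs,246.5,292.5,zt);B=on(cs,209.5,280.5,zt); e=A-B
  dn=.7071*h-np.array([0,0,.7071]); o,d=ray(cs,239.5,322.5)
  n=np.linalg.lstsq(np.stack([d,-dn],1),A-o,rcond=None)[0]
  W=(A+B)/2+dn*n[1]/2
  print(zt,np.linalg.norm(e),np.degrees(np.arctan2(e[1],e[0]))-90,'L',n[1],'miss',np.linalg.norm(o+d*n[0]-A-dn*n[1]),'W',W.round(3),'spot',(W-.12*(.7071*h+[0,0,.7071])).round(3),'topAB',proj(ct,A).round(1),proj(ct,B).round(1))
"
```

```text
0.268 0.07057138883494432 -56.981136137756806 L 0.055671700297109564 miss 0.0014239875070156216 W [ 0.644 -0.283  0.248] spot [ 0.6   -0.21   0.163] topAB [430.9 197.1] [448.8 224.9]
0.275 0.07003214365396913 -56.98113613775688 L 0.05524630557840668 miss 0.0014131066328595483 W [ 0.648 -0.284  0.255] spot [ 0.604 -0.212  0.171] topAB [432.4 194.7] [450.2 222.4]
0.282 0.06949289847299374 -56.98113613775689 L 0.054820910859703774 miss 0.0014022257587035696 W [ 0.652 -0.286  0.263] spot [ 0.608 -0.213  0.178] topAB [433.8 192.3] [451.6 219.9]
```

Window is at about (0.648,-0.284,0.255) and the reading spot at about (0.604,-0.212,0.171), scanner heading -58°. Next I take the frosted slide by its clear glass.

>>> apply_moves([
  [[28,-46,0,0],[56,-92,0,0],[84,-138,0,0],[112,-184,0,0],[140,-230,10,0],[165,-274,30,0],[165,-274,70,0],[165,-274,70,0]],
], grip=-0.3)

```text
time: 14.32
position: [0.4978, -0.0131, 0.0761]
tool_rot: [0.262, -3.124, -0.003]
wrist_force: [-0.1, 0.4, 0.4]
width: 0.35
grip_force: 0.0
```

```bash
python3 -c "
from h import *
to(.4999,-.0145,.032,189.7)
"
```

```text
t 14.32 pos [ 0.4978 -0.0131  0.0761] psi -170.4 -> row [-2.1 -1.8 44.1] turn -0.1 w 0.35
```

>>> apply_moves([
  [[-1,-1,20,0],[-1,-1,40,0],[-1,-1,46,0],[-1,-1,46,0]],
])

```text
time: 14.82
position: [0.5014, -0.0136, 0.0338]
tool_rot: [0.265, -3.13, 0.0]
wrist_force: [-0.7, -0.5, 0.6]
width: 0.35
grip_force: 0.0
```

>>> apply_moves([
  [[0,0,0,0],[0,0,0,0],[0,0,0,0],[0,0,0,0]],
], grip=-1)

```text
time: 15.32
position: [0.5016, -0.0139, 0.0342]
tool_rot: [-0.264, 3.129, -0.0]
wrist_force: [-1.2, 0.9, 6.1]
width: 0.051
grip_force: 32.3
```

>>> apply_moves([
  [[0,0,-20,0],[0,0,-60,0],[0,0,-90,0],[0,0,-110,0]],
])

```text
time: 15.82
position: [0.5016, -0.014, 0.1453]
tool_rot: [-0.264, 3.129, -0.001]
wrist_force: [0.6, -0.6, -0.7]
width: 0.052
grip_force: 31.2
```

```bash
python3 -c "
from h import *
to(.635-.012,.030,.026,189.7)
"
```

```text
t 15.82 pos [ 0.5016 -0.014   0.1453] psi -170.3 -> row [-126.9   23.1  119.5] turn -0.0 w 0.052
```

>>> apply_moves([
  [[-40,8,0,0],[-85,15,0,0],[-127,23,20,0],[-127,23,60,0],[-127,23,95,0],[-127,23,112,0],[-127,23,116,0],[-127,23,118,0]],
])

```text
time: 16.82
position: [0.6232, 0.0299, 0.0265]
tool_rot: [-0.264, 3.129, -0.001]
wrist_force: [-0.0, 0.1, -0.8]
width: 0.053
grip_force: 31.2
```

>>> apply_moves([
  [[0,0,0,0],[0,0,0,0],[0,0,0,0]],
], grip=-0.62)

```text
time: 17.2
position: [0.6227, 0.03, 0.0258]
tool_rot: [-0.264, 3.13, -0.0]
wrist_force: [-0.7, 0.0, -0.1]
width: 0.197
grip_force: 0.0
```

>>> apply_moves([
  [[0,-4,0,0],[0,-8,0,0],[0,-12,0,0],[0,-18,0,0],[0,-26,0,0],[0,-34,0,0],[0,-42,0,0],[0,-52,0,0]],
])

```text
time: 18.2
position: [0.6313, -0.0218, 0.0253]
tool_rot: [0.265, -3.13, 0.0]
wrist_force: [-0.7, -0.4, 0.2]
width: 0.187
grip_force: 0.4
```

>>> apply_moves([
  [[0,-5,-5,0],[0,0,-50,0],[0,10,-100,0],[-30,20,-110,0],[-30,20,-110,0],[-30,20,-110,0]],
])

```text
time: 18.95
position: [0.6571, 0.0034, 0.1349]
tool_rot: [0.265, -3.129, 0.0]
wrist_force: [0.7, -1.0, -0.4]
width: 0.191
grip_force: 0.0
```

```bash
python3 -c "
from h import *
import pickle
c=get_calibration('wrist'); im=read_camera('wrist')[:,:,::-1]; cv2.imwrite('pics/w6.png',im); pickle.dump(c,open('w6.pkl','wb'))
t=read_camera('top')[:,:,::-1]; cv2.imwrite('pics/top2.png',t)
to(.635,.0,.05,189.7)
a=np.radians(9.7);X=np.array([np.cos(a),np.sin(a)]);Y=np.array([-X[1],X[0]])
q=np.array([proj(c,[*(np.array([.635,.003])+u*.038*X+v*.025*Y),.005]) for u,v in((-1,-1),(-1,1),(1,1),(1,-1))]); print(q.round(0))
A=im[100:340,200:460]; A=cv2.resize(A,None,fx=2,fy=2); B=cv2.resize(t[180:260,280:345],(260,320),interpolation=2); B=cv2.copyMakeBorder(B,0,160,0,0,0)
cv2.imwrite('pics/z3.png',np.hstack([A,B]))
"
```

```text
t 19.05 pos [0.6569 0.0032 0.1348] psi -170.4 -> row [22.   0.5 84.8] turn -0.1 w 0.19
[[290. 149.]
 [354. 148.]
 [351. 239.]
 [293. 239.]]
```

View pics/z3.png

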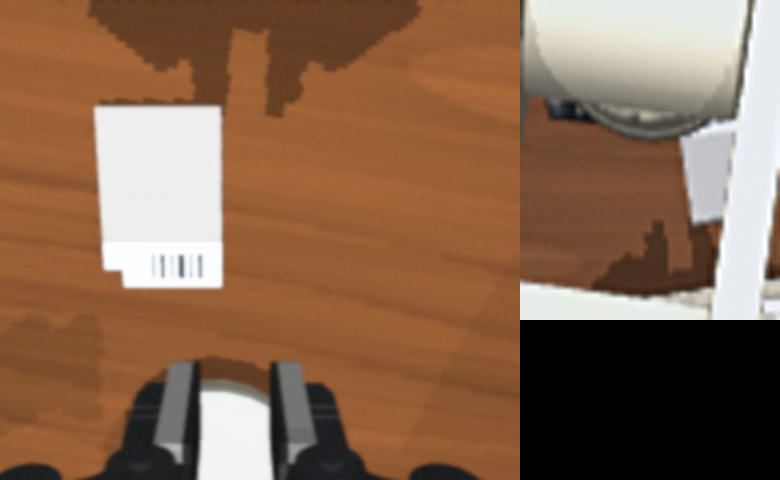

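The slide lies label up, with its notched, labelled end away from the robot; its corners are at about (247,153), (310,152) and (311,244). I'll measure its pose.

```bash
cat > ms.py <<'E'
from h import *
def slide(im,c,box,z=.005):
    x0,y0,x1,y1=box; g=cv2.cvtColor(im,cv2.COLOR_BGR2HSV); m=np.zeros(g.shape[:2],np.uint8); m[y0:y1,x0:x1]=((g[...,1]<50)&(g[...,2]>170))[y0:y1,x0:x1]*255
    m=cv2.morphologyEx(m,cv2.MORPH_CLOSE,np.ones((5,5)))
    k=max(cv2.findContours(m,0,1)[0],key=cv2.contourArea)[:,0]
    P=np.array([on(c,*q,z)[:2] for q in k]); r=cv2.minAreaRect((P*1000).astype(np.float32)); return r,k
E
python3 -c "
from ms import *
import pickle
r,k=slide(cv2.imread('pics/w6.png'),pickle.load(open('w6.pkl','rb')),(230,130,330,260)); print(r)
a=np.radians(9.7); cc=np.array(r[0])/1000; g=cc-.008*np.array([np.cos(a),np.sin(a)]); print(g)
to(g[0],g[1],.02,189.7)
"
```

```text
((644.1453857421875, -30.79840087890625), (75.89673614501953, 51.31492614746094), 9.581228256225586)
[ 0.63625976 -0.03214632]
t 19.05 pos [0.6569 0.0032 0.1348] psi -170.4 -> row [ 26.1 -31.4 114.8] turn -0.1 w 0.19
```

>>> apply_moves([
  [[10,-17,0,0],[20,-31,10,0],[20,-31,40,0],[20,-31,80,0],[20,-31,105,0],[20,-31,118,0],[20,-31,122,0],[20,-31,122,0]],
], grip=0.37)

```text
time: 20.05
position: [0.6432, -0.0307, 0.0139]
tool_rot: [-0.264, 3.13, -0.0]
wrist_force: [0.7, 0.3, 0.2]
width: 0.686
grip_force: 0.0
```

```bash
python3 -c "
from h import *
to(.6421,-.0311,.0,189.6); print(tool()[2]['wrist_force'])
"
```

```text
t 20.05 pos [ 0.6432 -0.0307  0.0139] psi -170.4 -> row [ 1.2 -0.2 13.9] turn 0.0 w 0.686
[0.67746879 0.27005702 0.19053261]
```

>>> apply_moves([
  [[1,0,4,0],[1,0,8,0],[1,0,9,0],[1,0,10,0],[1,0,10,0]],
])

```text
time: 20.68
position: [0.642, -0.0306, 0.0033]
tool_rot: [0.264, -3.13, 0.0]
wrist_force: [0.2, 0.4, 0.2]
width: 0.685
grip_force: 0.0
```

>>> apply_moves([
  [[0,0,1,0],[0,0,2,0],[0,0,3,0],[0,0,3,0]],
])

```text
time: 21.18
position: [0.6419, -0.0305, 0.0002]
tool_rot: [0.264, -3.13, 0.0]
wrist_force: [0.0, 0.0, -0.5]
width: 0.685
grip_force: 0.0
```

>>> apply_moves([
  [[0,0,1,0],[0,0,2,0],[0,0,2,0]],
])

```text
time: 21.55
position: [0.6419, -0.0306, -0.0018]
tool_rot: [0.264, -3.13, 0.0]
wrist_force: [-0.4, -0.2, 0.9]
width: 0.685
grip_force: 0.0
```

>>> apply_moves([
  [[0,0,1,0],[0,0,1,0],[0,0,1,0]],
])

```text
time: 21.92
position: [0.642, -0.0306, -0.0027]
tool_rot: [0.264, -3.13, 0.0]
wrist_force: [-1.0, 0.7, -0.2]
width: 0.685
grip_force: 0.0
```

>>> apply_moves([
  [[0,0,1,0],[0,0,1,0],[0,0,1,0]],
])

```text
time: 22.3
position: [0.642, -0.0306, -0.0037]
tool_rot: [0.264, -3.13, 0.0]
wrist_force: [-0.4, 0.3, -0.4]
width: 0.683
grip_force: 0.0
```

>>> apply_moves([
  [[0,0,0,0],[0,0,0,0],[0,0,0,0],[0,0,0,0]],
], grip=0, grip_force=40)

```text
time: 22.8
position: [0.6426, -0.0306, -0.0026]
tool_rot: [-0.264, 3.129, -0.001]
wrist_force: [-0.8, 0.7, 10.5]
width: 0.57
grip_force: 47.1
```

>>> apply_moves([
  [[0,0,-5,0],[0,0,-15,0],[0,0,-35,0],[0,0,-60,0],[0,0,-95,0],[0,0,-125,0],[0,0,-125,0]],
])

```text
time: 23.68
position: [0.6432, -0.0307, 0.1253]
tool_rot: [-0.264, 3.125, -0.002]
wrist_force: [0.2, -0.8, 0.0]
width: 0.569
grip_force: 41.4
```

```bash
python3 -c "
from ms import *
c=get_calibration('wrist'); im=read_camera('wrist')[:,:,::-1].copy(); cv2.imwrite('pics/w7.png',im)
p,r,s=tool(); print(s['grip_force'],s['width'],p)
rr,k=slide(im,c,(150,150,500,420),p[2]+.005); print(rr, k.min(0),k.max(0),len(k)); print(cv2.approxPolyDP(k.reshape(-1,1,2),3,True)[:,0].tolist())
a=np.radians(9.6);X=np.array([np.cos(a),np.sin(a),0]);Y=np.array([-X[1],X[0],0])
for z in (.003,.006): print([proj(c,p+[0,0,z]+u*X+v*Y).round(0).tolist() for u,v in((-.036,-.025),(-.036,.025),(.04,.025),(.04,-.025))])
W=np.array([.618,.274,0])+.055*X; W[2]=.066; print('wall',W); to(*(W[:2]+.023*X[:2]-.0*Y[:2]),.12,189.6)
"
```

```text
41.43637239933014 0.5638186231627503 [ 0.64246997 -0.03064689  0.12331596]
((655.5123291015625, -25.379623413085938), (95.23883056640625, 59.805545806884766), 9.624202728271484) [258 229] [383 402] 535
[[258, 229], [266, 320], [265, 362], [281, 363], [283, 376], [294, 376], [310, 393], [325, 400], [354, 400], [374, 391], [383, 380], [369, 329], [376, 229]]
[[262.0, 223.0], [376.0, 223.0], [368.0, 366.0], [270.0, 366.0]]
[[261.0, 225.0], [377.0, 225.0], [368.0, 370.0], [269.0, 370.0]]
wall [0.67222978 0.28317228 0.066     ]
t 23.73 pos [ 0.6425 -0.0306  0.1233] psi -170.3 -> row [-105.   304.4    3.3] turn 0.1 w 0.564
```

>>> apply_moves([
  [[-13,40,0,0],[-26,80,0,0],[-40,120,0,0],[-54,160,0,0],[-67,200,0,0],[-80,240,0,0],[-94,275,0,0],[-104,304,0,0]],
])

```text
time: 24.72
position: [0.6932, 0.288, 0.1203]
tool_rot: [0.265, -3.129, 0.001]
wrist_force: [0.7, -1.1, -0.0]
width: 0.568
grip_force: 41.4
```

```bash
python3 -c "
from h import *
to(.6940,.2869,.064,189.9)
"
```

```text
t 24.73 pos [0.6932 0.288  0.1203] psi -170.3 -> row [-0.7 -1.2 56.3] turn -0.2 w 0.568
```

>>> apply_moves([
  [[-1,0,25,0],[-1,0,46,0],[-1,0,54,0],[-1,0,58,0],[-1,0,60,0],[-1,0,62,0],[-1,0,64,0],[-1,0,64,0]],
], grip_force=25)

```text
time: 25.72
position: [0.6957, 0.2866, 0.0601]
tool_rot: [-0.263, 3.127, 0.001]
wrist_force: [-1.4, -2.3, 13.2]
width: 0.563
grip_force: 43.4
```

>>> apply_moves([
  [[0,0,2,0],[0,0,4,0],[0,0,6,0],[0,0,8,0],[0,0,8,0]],
])

```text
time: 26.35
position: [0.6968, 0.2868, 0.0526]
tool_rot: [-0.263, 3.124, 0.001]
wrist_force: [7.9, -0.3, 12.8]
width: 0.571
grip_force: 46.1
```

```bash
python3 -c "
from h import *
p,r,s=tool(); print(p,s['wrist_force'],s['grip_force'],s['width'])
c=get_calibration('wrist'); im=read_camera('wrist')[:,:,::-1].copy(); cv2.imwrite('pics/w8.png',im)
g=cv2.cvtColor(im,cv2.COLOR_BGR2HSV)
for u in (300,318,335): print(u,[(v,int(g[v,u,1]),int(g[v,u,2])) for v in range(170,420,8)])
"
```

```text
[0.69679406 0.28675485 0.05260758] [ 7.93371812 -0.27515375 12.76932086] 46.09315037727356 0.5711073577555441
300 [(170, 13, 102), (178, 11, 96), (186, 8, 96), (194, 13, 121), (202, 13, 118), (210, 7, 73), (218, 14, 75), (226, 10, 75), (234, 24, 138), (242, 11, 233), (250, 11, 241), (258, 11, 242), (266, 8, 235), (274, 9, 236), (282, 9, 239), (290, 11, 239), (298, 10, 239), (306, 11, 239), (314, 11, 239), (322, 11, 239), (330, 9, 240), (338, 1, 253), (346, 1, 253), (354, 2, 254), (362, 166, 143), (370, 169, 145), (378, 167, 133), (386, 166, 143), (394, 168, 140), (402, 162, 126), (410, 47, 27), (418, 36, 28)]
318 [(170, 12, 196), (178, 12, 197), (186, 12, 196), (194, 11, 116), (202, 11, 121), (210, 10, 74), (218, 14, 75), (226, 7, 74), (234, 26, 140), (242, 13, 234), (250, 11, 241), (258, 12, 241), (266, 10, 237), (274, 10, 237), (282, 11, 240), (290, 11, 239), (298, 10, 239), (306, 11, 240), (314, 11, 240), (322, 11, 240), (330, 7, 240), (338, 10, 250), (346, 27, 115), (354, 6, 252), (362, 166, 141), (370, 167, 134), (378, 166, 141), (386, 168, 138), (394, 166, 143), (402, 169, 137), (410, 23, 22), (418, 47, 27)]
335 [(170, 10, 201), (178, 10, 201), (186, 13, 201), (194, 13, 115), (202, 11, 121), (210, 14, 74), (218, 10, 74), (226, 14, 74), (234, 24, 138), (242, 12, 234), (250, 11, 242), (258, 11, 241), (266, 10, 236), (274, 9, 236), (282, 11, 241), (290, 12, 240), (298, 10, 239), (306, 11, 240), (314, 11, 241), (322, 11, 240), (330, 7, 239), (338, 11, 251), (346, 26, 119), (354, 11, 252), (362, 169, 146), (370, 162, 137), (378, 167, 150), (386, 167, 136), (394, 168, 147), (402, 169, 124), (410, 11, 24), (418, 36, 28)]
```

```bash
cat > tilt.py <<'E'
from h import *
from scipy.optimize import least_squares
def tilt(name,c,p,r):
    im=cv2.imread(f'pics/{name}.png'); g=im[:,296:304].astype(int).mean(axis=(1,2))
    s=cv2.cvtColor(im,cv2.COLOR_BGR2HSV)[:,296:304].astype(int).mean(axis=1); ok=(s[:,2]>190)&(s[:,1]<45)
    n,l,st,_=cv2.connectedComponentsWithStats(ok.astype(np.uint8)[:,None]); i=1+np.argmax(st[1:,4]); a=st[i,1]-.5; b=a+st[i,3]
    fr=[v for v in range(int(a)+30,int(b)-5) if s[v,2]>246]; f=fr[0]-.5 if fr else None
    def rows(q):
        th,xg,zp=q; o=[]
        for x in (-38,38,18):
            d=(x-xg)/1e3; pt=p+r.apply([-(d*np.cos(th)+.0025*np.sin(th)),0,-zp+d*np.sin(th)-.0025*np.cos(th)]); o.append(proj(c,pt)[1])
        return o
    def res(q): o=rows(q); return [o[0]-a,o[1]-b,(o[2]-f) if f else 0,(q[1]+2)*200,(q[2]-.005)*1000]
    q=least_squares(res,[.5,-2,.005],x_scale=[.1,1,.001]).x
    print('rows',a,f,b,'fit tilt deg',np.degrees(q[0]).round(1),'xg mm',q[1].round(2),'zp',q[2].round(4),'model rows',np.round(rows(q),1))
E
python3 -c "
from tilt import *
p,r,s=tool(); c=get_calibration('wrist'); tilt('w8',c,p,r)
"
```

```text
rows 240.5 331.5 356.5 fit tilt deg 17.0 xg mm -2.0 zp 0.0036 model rows [241.  356.7 332.1]
```

>>> apply_moves([
  [[0,0,2,0],[1,0,4,0],[2,0,6,0],[3,0,8,0],[3,0,10,0],[3,0,11,0],[3,0,11,0]],
])

```text
time: 27.28
position: [0.6944, 0.2864, 0.0428]
tool_rot: [-0.263, 3.122, 0.002]
wrist_force: [5.9, -0.5, 20.9]
width: 0.564
grip_force: 53.8
```

```bash
sed -i 's/(q\[1\]+2)\*200/(q[1]+2)*1/' tilt.py; python3 -c "
from tilt import *
p,r,s=tool(); c=get_calibration('wrist'); im=read_camera('wrist')[:,:,::-1].copy(); cv2.imwrite('pics/w9.png',im); tilt('w9',c,p,r); print(p,s['wrist_force'],s['grip_force'])
"
```

```text
rows 257.5 317.5 341.5 fit tilt deg 31.8 xg mm -0.71 zp 0.0034 model rows [257.  338.4 322.4]
[0.6943549  0.28641627 0.0427883 ] [ 5.94145919 -0.47044383 20.9066359 ] 53.84051978588104
```

>>> apply_moves([
  [[0,0,2,0],[0,0,4,0],[0,0,6,0],[0,0,6,0],[0,0,6,0]],
])

```text
time: 27.95
position: [0.6943, 0.2865, 0.0368]
tool_rot: [-0.263, 3.122, 0.002]
wrist_force: [7.5, 0.2, 20.8]
width: 0.567
grip_force: 57.9
```

```bash
python3 -c "
from tilt import *
p,r,s=tool(); c=get_calibration('wrist'); im=read_camera('wrist')[:,:,::-1].copy(); cv2.imwrite('pics/w10.png',im); tilt('w10',c,p,r); print(p,s['wrist_force'],s['grip_force'])
"
```

```text
rows 271.5 311.5 331.5 fit tilt deg 40.7 xg mm -0.97 zp 0.0032 model rows [271.  327.9 317.1]
[0.6943428  0.28654929 0.03680934] [ 7.48470587  0.22444196 20.78342896] 57.86811053752899
```

>>> apply_moves([
  [[-3,0,-5,0],[-8,0,-15,0],[-8,0,-45,0],[-8,0,-85,0],[-8,0,-130,0],[-8,0,-160,0],[-8,0,-160,0]],
], grip_force=40)

```text
time: 28.88
position: [0.7003, 0.2878, 0.1959]
tool_rot: [-0.264, 3.126, 0.001]
wrist_force: [-0.3, -0.1, -0.5]
width: 0.568
grip_force: 55.2
```

```bash
python3 -c "
from tilt import *
p,r,s=tool(); c=get_calibration('wrist'); im=read_camera('wrist')[:,:,::-1].copy(); cv2.imwrite('pics/w11.png',im); tilt('w11',c,p,r); print(p,s['wrist_force'],s['grip_force'],s['width'])
th=np.radians(42); hd=np.radians(-58); h=np.array([np.cos(hd),np.sin(hd),0]); S=np.array([.604,-.212,.171])
# label mid = pivot + (28+1)*(cos h, -sin z) + 2.5*(sin h, cos z)
L=.029*(np.cos(th)*h-[0,0,np.sin(th)])+.0025*(np.sin(th)*h+[0,0,np.cos(th)])
T=S-.012*(.7071*h+[0,0,.7071])-L-[0,0,.0035]; print('target tcp',T)
to(*T,122); V=T-.06*h; to(*V,122)
"
```

```text
rows 312.5 None 333.5 fit tilt deg 51.2 xg mm -4.34 zp 0.0158 model rows [308.8 328.7 325.2]
[0.70034682 0.28781023 0.19591334] [-0.33499173 -0.11034116 -0.48226299] 55.160091519355774 0.5678647193745939
target tcp [ 0.58719667 -0.18510905  0.17656173]
t 28.93 pos [0.6998 0.2876 0.1936] psi -170.3 -> row [ 190.3 -447.2   16.6] turn 67.7 w 0.568
t 28.93 pos [0.6998 0.2876 0.1936] psi -170.3 -> row [ 213.1 -391.7   16.6] turn 67.7 w 0.568
```

```bash
python3 -c "
import cv2
for n in('w10','w11'):
  g=cv2.cvtColor(cv2.imread(f'pics/{n}.png'),cv2.COLOR_BGR2HSV)
  for u in (290,300,345): print(n,u,[(v,int(g[v,u,1]),int(g[v,u,2])) for v in range(230,400,5)])
"
```

```text
w10 290 [(230, 8, 92), (235, 6, 90), (240, 11, 93), (245, 8, 90), (250, 11, 93), (255, 3, 90), (260, 8, 100), (265, 16, 144), (270, 6, 123), (275, 16, 242), (280, 17, 242), (285, 16, 238), (290, 16, 243), (295, 16, 243), (300, 16, 243), (305, 15, 242), (310, 15, 242), (315, 1, 254), (320, 2, 255), (325, 0, 255), (330, 2, 255), (335, 163, 141), (340, 161, 135), (345, 166, 144), (350, 162, 162), (355, 163, 164), (360, 165, 173), (365, 164, 160), (370, 162, 180), (375, 166, 174), (380, 167, 170), (385, 161, 163), (390, 164, 176), (395, 165, 165)]
w10 300 [(230, 11, 91), (235, 8, 91), (240, 3, 90), (245, 8, 92), (250, 6, 91), (255, 8, 92), (260, 10, 99), (265, 14, 145), (270, 8, 123), (275, 16, 242), (280, 17, 242), (285, 16, 238), (290, 16, 243), (295, 16, 243), (300, 16, 243), (305, 16, 243), (310, 15, 242), (315, 1, 254), (320, 1, 254), (325, 1, 255), (330, 2, 255), (335, 167, 142), (340, 163, 139), (345, 163, 139), (350, 163, 163), (355, 167, 159), (360, 164, 173), (365, 164, 162), (370, 164, 165), (375, 167, 179), (380, 164, 168), (385, 167, 163), (390, 164, 174), (395, 165, 173)]
w
[... 1560 characters left out ...]
(360, 167, 125), (365, 166, 117), (370, 174, 110), (375, 167, 110), (380, 166, 106), (385, 176, 97), (390, 178, 110), (395, 168, 112)]
w11 345 [(230, 172, 101), (235, 171, 106), (240, 170, 114), (245, 168, 109), (250, 172, 108), (255, 168, 111), (260, 167, 110), (265, 171, 118), (270, 30, 171), (275, 29, 173), (280, 29, 173), (285, 30, 188), (290, 29, 187), (295, 29, 187), (300, 29, 187), (305, 27, 186), (310, 29, 185), (315, 15, 223), (320, 15, 225), (325, 15, 221), (330, 29, 225), (335, 84, 130), (340, 172, 95), (345, 169, 101), (350, 176, 103), (355, 164, 107), (360, 181, 103), (365, 172, 104), (370, 169, 98), (375, 173, 93), (380, 172, 89), (385, 168, 88), (390, 172, 83), (395, 159, 90)]
```

```bash
python3 -c "
from tilt import *
p,r,s=tool(); c=get_calibration('wrist')
for lab,R0 in (('w11',(284,313,333.5)),):
  def rows(q):
    th,xg,zp=q; o=[]
    for x,y in ((-38,2.5),(18,2.5),(38,2.5),(-38,-2.5)):
      d=(x-xg)/1e3; y/=1e3; pt=p+r.apply([-(d*np.cos(th)+y*np.sin(th)),0,-zp+d*np.sin(th)-y*np.cos(th)]); o.append(proj(c,pt)[1])
    return np.array(o)
  t=np.array([284,313,333.5,268])
  q=least_squares(lambda q:np.r_[rows(q)-t,(q[1]+2)*.5,(q[2]-.005)*500],[.6,-2,.005],x_scale=[.1,1,.001]).x
  print(np.degrees(q[0]),q[1:],rows(q).round(1))
"
```

```text
43.81631823250182 [-2.95752182  0.00621639] [281.7 319.4 328.1 268.9]
```

```bash
cat > tf.py <<'E'
from h import *
from scipy.optimize import least_squares
def fit(c,p,r,t):
  t=np.array(t,float)
  def rows(q):
    th,xg,zp=q; o=[]
    for x,y in ((-38,-2.5),(-38,2.5),(18,-2.5),(18,2.5),(38,2.5)):
      d=(x-xg)/1e3; y/=1e3; pt=p+r.apply([-(d*np.cos(th)+y*np.sin(th)),0,-zp+d*np.sin(th)-y*np.cos(th)]); o.append(proj(c,pt)[1])
    return np.array(o)
  q=least_squares(lambda q:np.r_[rows(q)-t,(q[1]+2)*.5,(q[2]-.005)*500],[.6,-2,.005],x_scale=[.1,1,.001]).x
  print('tilt',np.degrees(q[0]).round(1),'xg',q[1].round(2),'zp',q[2].round(4),rows(q).round(1),t)
E
python3 -c "
from tf import *
p,r,s=tool(); c=get_calibration('wrist')
im=cv2.imread('pics/w11.png'); print([(v,int(x)) for v,x in zip(range(264,338),im[264:338,296:302].mean(axis=(1,2)))])
fit(c,p,r,[268,284,313,322,333.5])
"
```

```text
[(264, 84), (265, 86), (266, 89), (267, 117), (268, 153), (269, 162), (270, 164), (271, 163), (272, 163), (273, 163), (274, 163), (275, 164), (276, 164), (277, 165), (278, 165), (279, 164), (280, 165), (281, 170), (282, 175), (283, 176), (284, 177), (285, 177), (286, 178), (287, 178), (288, 178), (289, 179), (290, 179), (291, 179), (292, 178), (293, 177), (294, 177), (295, 177), (296, 176), (297, 177), (298, 177), (299, 177), (300, 176), (301, 176), (302, 177), (303, 177), (304, 176), (305, 177), (306, 178), (307, 179), (308, 178), (309, 177), (310, 177), (311, 176), (312, 177), (313, 186), (314, 209), (315, 216), (316, 216), (317, 217), (318, 217), (319, 217), (320, 217), (321, 217), (322, 217), (323, 220), (324, 226), (325, 229), (326, 229), (327, 230), (328, 231), (329, 232), (330, 233), (331, 234), (332, 232), (333, 219), (334, 141), (335, 83), (336, 77), (337, 79)]
tilt 42.4 xg -3.18 zp 0.0083 [269.4 282.2 313.1 322.9 332.3] [268.  284.  313.  322.  333.5]
```

>>> apply_moves([
  [[26,-48,0,8],[53,-97,0,17],[80,-146,0,26],[106,-195,0,35],[133,-244,0,44],[160,-293,5,53],[186,-342,10,62],[213,-392,17,68]],
])

```text
time: 29.92
position: [0.5541, -0.136, 0.1743]
tool_rot: [-1.537, -2.739, 0.0]
wrist_force: [0.5, -0.8, -0.2]
width: 0.563
grip_force: 55.1
```

```bash
python3 -c "
from tf import *
th=np.radians(42.4); hd=np.radians(-58); h=np.array([np.cos(hd),np.sin(hd),0]); S=np.array([.604,-.212,.171])
L=.031*(np.cos(th)*h-[0,0,np.sin(th)])+.0025*(np.sin(th)*h+[0,0,np.cos(th)])
T=S-.008*(.7071*h+[0,0,.7071])-L-[0,0,.006]; print('target',T); to(*T,122)
"
```

```text
target [ 0.58797807 -0.18635954  0.17840044]
t 29.93 pos [ 0.5541 -0.136   0.1743] psi 121.4 -> row [-60.6   2.7  -4.2] turn -0.6 w 0.563
```

>>> apply_moves([
  [[-15,1,-1,0],[-30,2,-2,0],[-42,2,-3,0],[-52,3,-4,0],[-58,3,-4,0],[-60,3,-4,0],[-60,3,-4,0],[-60,3,-4,0]],
])

```text
time: 30.92
position: [0.5891, -0.1839, 0.1794]
tool_rot: [1.531, 2.743, -0.0]
wrist_force: [0.6, 0.2, -0.3]
width: 0.568
grip_force: 55.1
```

```bash
python3 -c "
from tf import *
p,r,s=tool(); c=get_calibration('wrist'); im=read_camera('wrist')[:,:,::-1]; cv2.imwrite('pics/w12.png',im); print(p,s['wrist_force'],s['grip_force'],s['time'])
for u in (298,340): print([(v,int(x)) for v,x in zip(range(258,346,2),im[258:346:2,u-2:u+3].mean(axis=(1,2)))])
w=read_camera('scene')[:,:,::-1]; cs=get_calibration('scene')
hd=np.radians(-58);h=np.array([np.cos(hd),np.sin(hd),0]);th=np.radians(42.4);
P=p+[0,0,.006]; y=np.array([-h[1],h[0],0]); xs=np.cos(th)*h-[0,0,np.sin(th)]
lab=P+.031*xs+.0025*(np.sin(th)*h+[0,0,np.cos(th)]); print('label',lab,'dist spot',np.linalg.norm(lab-[.604,-.212,.171]))
print('scene label px',proj(cs,lab)); u,v=proj(cs,lab).astype(int); print(w[v-4:v+5:4,u-12:u+13:4].mean(axis=2).astype(int).tolist())
im2=read_camera('top')[:,:,::-1]; t1=cv2.imread('pics/top0.png'); 
"
```

```text
[ 0.58914005 -0.1838635   0.17940417] [ 0.56263539  0.19542544 -0.34755357] 55.14460265636444 30.925
[(258, 94), (260, 93), (262, 95), (264, 94), (266, 104), (268, 198), (270, 212), (272, 212), (274, 212), (276, 213), (278, 213), (280, 212), (282, 200), (284, 198), (286, 199), (288, 198), (290, 198), (292, 199), (294, 199), (296, 199), (298, 199), (300, 199), (302, 200), (304, 198), (306, 198), (308, 199), (310, 198), (312, 197), (314, 233), (316, 243), (318, 243), (320, 243), (322, 243), (324, 245), (326, 246), (328, 246), (330, 247), (332, 245), (334, 143), (336, 36), (338, 40), (340, 38), (342, 39), (344, 38)]
[(258, 97), (260, 96), (262, 96), (264, 97), (266, 99), (268, 195), (270, 212), (272, 212), (274, 212), (276, 212), (278, 212), (280, 211), (282, 201), (284, 198), (286, 198), (288, 198), (290, 198), (292, 199), (294, 199), (296, 200), (298, 200), (300, 200), (302, 199), (304, 198), (306, 197), (308, 197), (310, 198), (312, 197), (314, 231), (316, 242), (318, 242), (320, 243), (322, 243), (324, 244), (326, 239), (328, 203), (330, 189), (332, 189), (334, 180), (336, 38), (338, 43), (340, 47), (342, 48), (344, 49)]
label [ 0.60216433 -0.20470672  0.16634693] dist spot 0.008843792223263485
scene label px [252.08894738 287.31559283]
[[42, 148, 217, 173, 155, 171, 216], [45, 38, 54, 233, 99, 143, 224], [32, 37, 48, 46, 39, 81, 220]]
```

```bash
python3 -c "
from plant import arm
print(arm.finish_job())"
```

```text
the job is handed in; nothing more can be done
None
```

The job is handed in, with no verdict returned: the plain slide is flat in the tray, the aperture plate is flat in the bin, and the gripper holds the frosted slide still by its clear glass, label up at about 42° facing the window and about 9 mm from the reading spot by my measurement.

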